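# Hang the headphones on the reuse rail and scan their label

### The arm

A 7-joint arm with a two-finger parallel gripper is mounted at the origin on the work surface. World frame = base frame: x ahead of the robot, y to its left, z up, the work surface at z = 0. Lengths are in mm, angles in rad, forces in N, time in s.
With the tool pointing down it reaches from about 400 to 875 mm from the base axis. Payload 6.5 kg.
Tool frame: the origin (TCP) lies midway between the tips of the shut fingers; the grasp point (between the pads) lies 19 mm behind it; z points along the fingers, x is the direction in which the jaws open and shut, and the axes are right-handed (so a half turn about z gives the same grasp; the last joint's range is limited). The gripper opens to 85 mm and grips with 20 to 120 N. Pads are 22 mm wide; open, the fingers measure 114 mm over their backs; the gripper's body (76 mm by 85 mm) begins 54 mm behind the grasp point. The pads swing forward as they close: fully open they stand 13 mm farther back than shut.
Start: joints at [1.169, 0.536, -0.004, 1.538, 0.003, 1.067, -0.071], TCP at [214.186, -613.689, 231.29] pointing down, gripper open.
Joint ranges: [-2.7, 2.7], [-0.37, 2.16], [-1.27, 1.26], [0.24, 2.4], [-1.31, 4.45], [0.19, 1.91], [-2.76, 2.76]. Speed limits (rad/s): [2.39, 2.39, 3.14, 3.14, 3.14, 3.14, 3.14].

### API

Orientations are given as a unit quaternion [x, y, z, w].
In Python, from bench import ctrl gives the robot as it stands.
- The arm moves only by the tool drive_tool, never from a script. Its argument "rows" is a list of rows, each a list of 7 numbers: the finger opening in mm, from 0 to 85.4, then the shift along the tool's x, y, z in mm, then the turn, a rotation vector about the tool's x, y, z in rad. A call has 1 to 12 rows; each row shifts and turns the commanded pose from where the row before left it, along the tool's axes as they then stand; what a row does not reach is not made up. A row lasts 1/8 s, in which the tool goes at most 62.5 mm and 10.7 degrees, less where a joint would pass 70% of its speed; a pose out of reach is approached as far as the arm can. A call with a gripper value outside its range is refused whole. The fingers move at their own pace and stop on an object; "force" is the grip in N (left out, the last holds). Time passes only in rows, so rows that do not move let the fingers close. It gives the time, the measured TCP pose, the force and the opening at its end, in the units of the state.
- ctrl.read_state(): the state, without advancing time (a new reading comes with each control period).
- ctrl.camera(name): name is "scene" or "top" or "wrist"; returns a dict with "frame" (420x560x3 uint8, red, green, blue), "z_map" (420x560 float32, mm along the optical axis (not along the pixel's ray), 0 where there is no reading), "intrinsics" (3x3 intrinsics, pixels), "view" (4x4, takes a point from world to camera coordinates); the wrist camera has in their place "tool_from_camera" (4x4, takes a point from camera to tool coordinates, whose origin is the TCP and whose axes are the tool frame's). Camera axes: x right, y up, looking along -z (the intrinsics and any distortion apply to the point x, -y, -z); pixel columns grow to the right and rows downward; lengths in mm; the calibration is good to about 2 mm. A picture is of the moment at which its call begins: read the wrist's pose just before it.
- ctrl.hand_in(): hands the job in, once; it reports no verdict.
The state is a dict: "clock": time; "qpos": joint angles; "qd": joint speeds; "effort": joint torques, N m; "tcp_pos": TCP position; "eef_rot": TCP orientation; "force": force on the tool from outside, world axes, zero at the start; "wrist_torque": the same for the moment, N m; "grip_width": opening from 0.0 (shut) to 1.0 (fully open).
Only numpy, scipy, OpenCV 4.12 (cv2) and the standard library are available. Lean on these libraries where they do the work, as an engineer would, in place of code of your own. Each camera call takes 0.05 s, during which the arm holds its last target.

### The job

Book the headphones in for reuse: hang them by the headband over the bar of the rail, between its uprights, label on top, and let go. Then lift the hand scanner up out of its charging cradle, turn it nose-down and keep it held up, still, with its window aimed at the middle of the headband's label from about 10 cm away, looking down at 45 degrees or steeper. Finish still holding the scanner there, the scanner touching neither rail nor headphones, which stay hanging; leave the mouse, the phone and the power adapter alone.

Things in the scene. Friction and masses are not known exactly. Their poses are not given: they have to be found in the camera images.
- headphones: Rigid wireless headphones, mid-grey with black cushions, 0.22 kg, standing on their ear cups, headband up. Origin on the table midway between the cups; z up, the arch spans x, y is across the band. 174 (x) x 66 (y) x 174 mm high. Cups with cushions: |x| 50 to 87 mm, 76 mm high. Space under the arch: 100 mm wide between cushions, 156 mm high. A half turn about z changes nothing.
- label (a point): Middle of the white barcode label, 40 x 24 mm, flat on top of the headband, 174.5 mm above the headphones' origin; axes as theirs. The band's flat middle piece is 46 mm long (x), 32 mm wide (y; grip it across this), 18 mm thick (underside at 156 mm), then slopes down both ways. Fingertips reaching below the band's underside at its middle would strike the bar.
- rail: Bench-top hanging rail of steel tube, fixed. Origin on the table under the middle of the bar; the bar runs along its y, x is across. Bar 16 mm in diameter, 320 mm long, its top 190 mm above the table; uprights 18 mm in diameter at y = +-150 mm, each on a flat foot 150 (x) x 30 x 6 mm.
- bar_mid (a point): Top of the bar at its middle, 190 mm above the table; axes as the rail's.
- scanner: Dark grey pistol-type barcode scanner, 0.19 kg, standing handle-down in its cradle. Origin: centre of the handle's foot; z up along the handle; nose to -x. Handle 34 (x) x 28 (y) mm, z 0 to 106 mm, small trigger in front of it. Head 40 mm wide (y, flat sides: grip here), x -62 to +34, z 100 to 146 mm. Rubber nose ring 52 mm wide, 50 mm high, x -80 to -58 mm.
- scan_window (a point): Middle of the scanner's window at the nose's front, at (-80, 0, 123) mm from the scanner's origin; axes as the scanner's: it looks straight along -x.
- scanner_head (a point): Middle of the scanner's head, at (-14, 0, 123) mm from the scanner's origin, about above its centre of mass.
- cradle: Grey charging cradle, fixed. Origin: centre of its underside, z up, axes as the docked scanner's. Base 125 (x) x 95 (y) x 14 mm; upright sleeve open at the top, inside 38 x 32 mm, walls 6 mm, from z = 14 (its floor, where the handle's foot stands) to 62 mm: the handle sits 48 mm deep with 2 mm play and comes out straight up.
- mouse: Grey computer mouse, 105 x 58 x 35 mm, on the table. Origin at the centre of its underside. To be left alone.
- phone: Black keypad phone, 140 x 50 x 20 mm, lying flat. Origin at the centre of its underside. To be left alone.
- adapter: Black power adapter block, 85 x 48 x 32 mm. Origin at the centre of its underside. To be left alone.
Things that resemble listed ones, but are neither listed nor needed, are in the scene too. Of the things like the headphones, leave any that is red or turquoise; of the rest the smaller one is meant.

How it is judged (in metres and radians):
On the way, in this order (a step that is already met when the one before it is completed fails the run):
1. the headphones hang from the bar by their headband, label up, let go (x of label in the frame of bar_mid between -0.03 and 0.03 m and y of label in the frame of bar_mid between -0.105 and 0.105 m and z of label in the frame of bar_mid between 0.008 and 0.03 m and angle between headphones's own z axis and vertical below 0.3 rad and contact force between headphones and rail above 0.8 N and contact force between headphones and the fingers below 0.1 N and linear speed of headphones below 0.06 m/s), for 0.3 s.
2. the scanner is drawn clear of its cradle in the gripper (z of scanner in the frame of cradle above 0.068 m and contact force between scanner and the fingers above 1 N), for 0.1 s.
3. the scanner, turned nose-down, is aimed at the label (x of label in the frame of scan_window between -0.17 and -0.05 m and y of label in the frame of scan_window between -0.025 and 0.025 m and z of label in the frame of scan_window between -0.025 and 0.025 m and angle between scanner's own x axis and vertical below 0.96 rad and contact force between scanner and the fingers above 2 N and height (world z) of scanner_head above 0.22 m and contact force between scanner and cradle below 0.1 N and contact force between scanner and rail below 0.1 N and contact force between scanner and headphones below 0.1 N and linear speed of scanner below 0.03 m/s), for 0.3 s.
At the end, for the whole second after the job is handed in: Headphones hang released, still, upright within 17 deg, label within 30 mm of the bar's line and 105 mm of its middle. Scanner held still by the gripper alone, head above 220 mm, nose 35 deg or more below level, window 50-170 mm from the label, whose middle is within 25 mm of its line of sight (all of step 1 and all of step 3); the arm keeps its last pose, push and grip.
It fails at once if the mouse is pushed aside (more than 30 mm) (distance of mouse from where it was at the start of the episode above 0.03 m).
It fails at once if the phone is pushed aside (more than 30 mm) (distance of phone from where it was at the start of the episode above 0.03 m).
It fails at once if the adapter is pushed aside (more than 30 mm) (distance of adapter from where it was at the start of the episode above 0.03 m).
It also fails if it takes over 53 s, if anything falls off the work surface, if the arm or the gripper's body presses on something with over 40 N, if the wrist force passes 120 N, or if a joint passes its speed limit or range.

## Working session

There is one attempt and no reset: what is moved stays moved. The work goes in short steps, Python scripts to look and compute and a tool call to move; the robot and the scene stay as the last step left them, time stands still between calls to the robot, and variables do not carry over. Pictures are saved under pics/ and viewed, and the job is handed in when it is done.

Besides the shell and the picture viewer there is one more tool, called after ">>>" by a JSON object that holds its "method" and its "body", one argument or row to a line. drive_tool: Moves the arm, as the interface text tells. Its arguments: {"type":"object","properties":{"rows":{"type":"array"},"force":{"type":"number"}},"required":["rows"]}

```bash
ls; mkdir -p pics; cat > h.py <<'E'
import numpy as np, cv2
from bench import ctrl
from scipy.spatial.transform import Rotation as R
def snap(n,save):
    s=ctrl.read_state(); c=ctrl.camera(n); 
    cv2.imwrite(f'pics/{save}.png',c['frame'][:,:,::-1]); np.savez(f'{save}.npz',T=T(s),**c); return s,c
def T(s):
    M=np.eye(4);M[:3,:3]=R.from_quat(s['eef_rot']).as_matrix();M[:3,3]=s['tcp_pos'];return M
def cloud(save):
    c=np.load(save+'.npz'); z=c['z_map'].astype(float); K=c['intrinsics']
    v,u=np.mgrid[0:z.shape[0],0:z.shape[1]]
    P=np.stack([(u-K[0,2])/K[0,0]*z,-(v-K[1,2])/K[1,1]*z,-z,np.ones_like(z)],-1)
    M=np.linalg.inv(c['view']) if 'view' in c.files else c['T']@c['tool_from_camera']
    W=(P@M.T)[...,:3]; W[z==0]=np.nan; return W,c['frame']
E
python3 - <<'E'
from h import *
for n in ['scene','top','wrist']:
    s,c=snap(n,n+'0'); print(c['intrinsics'].round(1).tolist(), [k for k in c])
print(s)
E
```

```text
pics
[[502.0, 0.0, 281.8], [0.0, 502.0, 201.4], [0.0, 0.0, 1.0]] ['frame', 'z_map', 'intrinsics', 'view']
[[445.1, 0.0, 277.7], [0.0, 445.1, 211.1], [0.0, 0.0, 1.0]] ['frame', 'z_map', 'intrinsics', 'view']
[[345.0, 0.0, 272.7], [0.0, 345.0, 205.1], [0.0, 0.0, 1.0]] ['frame', 'z_map', 'intrinsics', 'tool_from_camera']
{'clock': 0.1, 'qpos': array([ 1.16879777,  0.53706657, -0.00441243,  1.53876667,  0.00262101,
        1.06730029, -0.07118246]), 'qd': array([-0.00027737, -0.00251619, -0.00253029, -0.00303308,  0.00079667,
       -0.00139357,  0.00082636]), 'effort': array([ 2.87366674e-03, -5.84570003e+01,  1.05198674e+00, -2.59783190e+01,
        1.26222346e-02,  4.46329490e-03,  1.36913508e-05]), 'tcp_pos': array([ 213.97077368, -613.17695544,  230.51938625]), 'eef_rot': array([ 8.15351158e-01, -5.78966234e-01, -6.65317684e-04, -3.83250646e-04]), 'force': array([-0.26747728, -0.76007376,  0.75667561]), 'wrist_torque': array([-0.02589576,  0.00474939,  0.00665962]), 'grip_width': 0.99754288969977}
```

View pics/scene0.png

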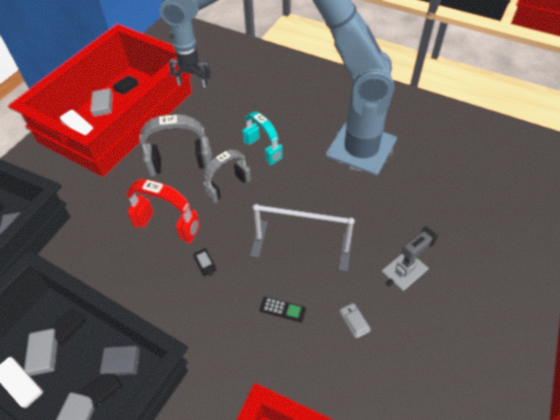

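View pics/top0.png

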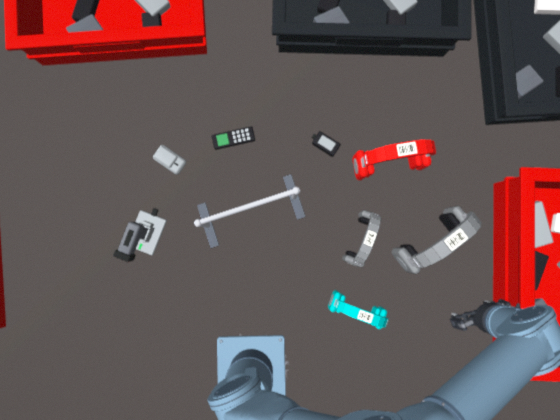

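View pics/wrist0.png

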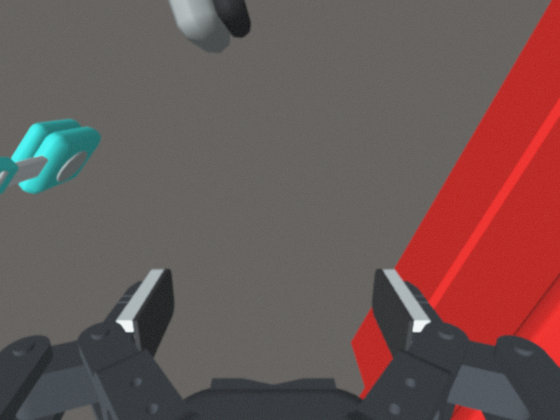

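The top view shows the smaller grey headphones with their label at about (370,238), the bigger grey pair at (455,238), the rail from (197,222) to (296,190), and the docked scanner near (132,240) with its nose towards the lower left. Next I'll measure them.

```bash
python3 - <<'E'
from h import *
W,f=cloud('top0')
def crop(name,u0,u1,v0,v1,k):
    cv2.imwrite(f'pics/{name}.png',cv2.resize(f[v0:v1,u0:u1,::-1],None,fx=k,fy=k,interpolation=cv2.INTER_CUBIC))
crop('tc1',330,400,200,275,8); crop('tc2',100,180,195,270,8)
for n,(u,v) in dict(label=(370,238),bigl=(456,238),teal=(366,316),mouse=(169,159),phone=(233,138),adapter=(326,144)).items(): print(n,W[v,u].round(1))
def stats(u0,u1,v0,v1,z0,z1,n):
    w=W[v0:v1,u0:u1].reshape(-1,3); w=w[(w[:,2]>z0)&(w[:,2]<z1)]
    m=w.mean(0); d=np.linalg.svd((w-m)[:,:2],full_matrices=False)[2][0]
    pr=(w-m)[:,:2]@d; q=(w-m)[:,:2]@np.array([-d[1],d[0]])
    mid=m[:2]+d*(pr.max()+pr.min())/2+np.array([-d[1],d[0]])*(q.max()+q.min())/2
    print(n,len(w),'mean',m.round(1),'mid',mid.round(1),'dir',d.round(3),np.degrees(np.arctan2(d[1],d[0])).round(1),'ext',np.ptp(pr).round(1),np.ptp(q).round(1), 'zmax',w[:,2].max().round(1))
stats(335,390,205,275,20,200,'hp all'); stats(335,390,205,275,165,200,'hp band')
stats(190,305,180,230,165,215,'bar')
stats(110,170,200,270,100,220,'scan head')
stats(110,175,200,270,7,30,'cradle base')
E
```

```text
label [ 416.4 -366.4  175.7]
bigl [ 410.8 -586.6  251.7]
teal [ 192.5 -346.6  175.6]
mouse [689.3 251.7  36.3]
phone [756.3  42.5  26.5]
adapter [ 727.3 -262.6   35.2]
hp all 901 mean [ 413.3 -357.7  132.3] mid [ 415.6 -363.1] dir [-0.934  0.358] 159.0 ext 175.8 66.3 zmax 183.7
hp band 375 mean [ 415.5 -363.9  173.5] mid [ 415.7 -364.8] dir [-0.928  0.373] 158.1 ext 108.0 33.1 zmax 183.7
bar 620 mean [514.9  -9.1 189.6] mid [515.4  -9.4] dir [-0.292  0.956] 107.0 ext 321.0 21.5 zmax 198.4
scan head 686 mean [420.8 343.  155.1] mid [423.9 346.3] dir [-0.925  0.381] 157.6 ext 115.2 53.4 zmax 167.7
cradle base 782 mean [453.6 321.4  14.5] mid [443.9 343.8] dir [-0.996  0.086] 175.1 ext 226.0 212.4 zmax 29.4
```

View pics/tc1.png

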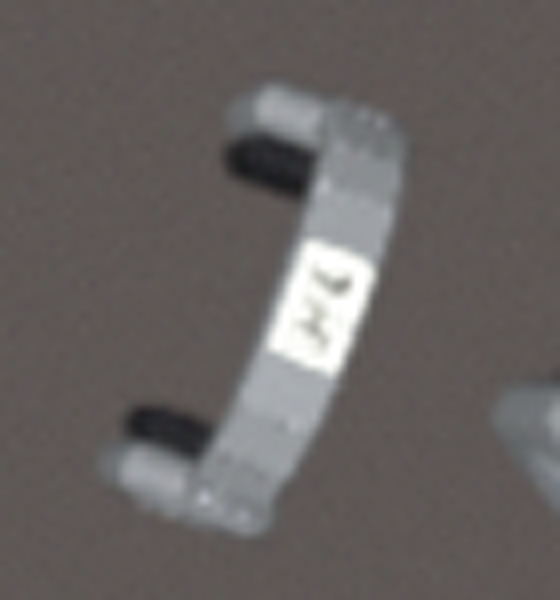

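View pics/tc2.png

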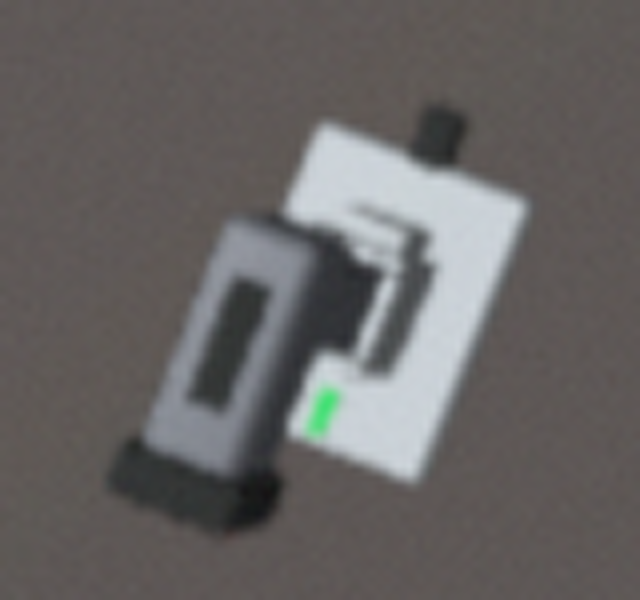

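>>> {"method": "drive_tool", "body": {
  "rows": [
    [85,0,0,-25,0,0,0.178],
    [85,0,0,-25,0,0,0.178],
    [85,0,0,-25,0,0,0.178],
    [85,0,0,-25,0,0,0.178],
    [85,-51,-16,0,0,0,0],
    [85,-51,-16,0,0,0,0],
    [85,-51,-16,0,0,0,0],
    [85,-51,-16,0,0,0,0],
    [85,-51,-16,0,0,0,0],
    [85,-50,-16,0,0,0,0],
    [85,0,0,0,0,0,0],
    [85,0,0,0,0,0,0]
  ],
  "force": 40
}}

```text
clock: 1.65
tcp_pos: [415.0, -365.7, 331.1]
eef_rot: [-0.562, 0.827, 0.0, -0.0]
force: [-0.5, 0.5, -0.8]
grip_width: 0.996
```

```bash
python3 - <<'E'
from h import *
s,c=snap('wrist','w1'); print(T(s).round(3), s['qpos'].round(2),s['clock'],s['force'])
W,f=cloud('w1')
m=(np.nan_to_num(W[...,2])>165)&(np.nan_to_num(W[...,2])<185)&(np.hypot(W[...,0]-416,W[...,1]+365)<90)
w=W[m];print(len(w))
mm=w.mean(0);d=np.linalg.svd((w-mm)[:,:2],full_matrices=False)[2][0];n=np.array([-d[1],d[0]])
pr=(w-mm)[:,:2]@d;q=(w-mm)[:,:2]@n
print(mm,np.degrees(np.arctan2(d[1],d[0])),mm[:2]+d*(pr.max()+pr.min())/2+n*(q.max()+q.min())/2,np.ptp(pr),np.ptp(q))
lab=m&(f.min(-1)>190); print(lab.sum(), W[lab].mean(0))
E
```

```text
[[-3.68000e-01 -9.30000e-01 -1.00000e-03  4.14990e+02]
 [-9.30000e-01  3.68000e-01 -0.00000e+00 -3.65707e+02]
 [ 1.00000e-03  1.00000e-03 -1.00000e+00  3.31116e+02]
 [ 0.00000e+00  0.00000e+00  0.00000e+00  1.00000e+00]] [ 0.62  0.28  0.03  1.68 -0.01  1.19 -1.3 ] 1.65 [-0.48429644  0.54247954 -0.83333027]
3566
[ 420.1270856  -365.6901639   172.64292403] 157.91679146014275 [ 416.5596616  -364.30975476] 99.38617050418401 31.794797817986407
1185 [ 417.05814419 -364.68553365  175.17204364]
```

View pics/w1.png

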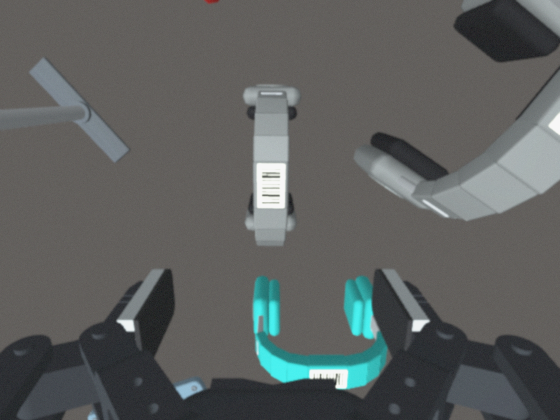

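```bash
python3 - <<'E'
from h import *
for nm in ('w1','top0'):
    W,f=cloud(nm); d=W-np.array([417,-364.6,0])
    a=d@np.array([-.368,-.93,0]); b=d@np.array([-.93,.368,0])
    for z0 in (60,140,200):
        m=(np.abs(b)<60)&(W[...,2]>z0)&(W[...,2]<300)&(np.abs(a)>38)&(np.abs(a)<160)
        print(nm,z0,m.sum(),np.sort(a[m])[[0,20,-20,-1]].round(0) if m.sum()>50 else '')
E
```

```text
w1 60 5336 [109. 110. 160. 160.]
w1 140 2991 [131. 133. 160. 160.]
w1 200 1936 [137. 139. 160. 160.]
top0 60 529 [110. 114. 159. 160.]
top0 140 214 [133. 138. 158. 160.]
top0 200 121 [137. 146. 158. 160.]
```

>>> {"method": "drive_tool", "body": {
  "rows": [
    [85,-1.7,-1.3,40,0,0,0],
    [85,0,0,40,0,0,0],
    [85,0,0,40,0,0,0],
    [85,0,0,30,0,0,0],
    [85,0,0,15,0,0,0],
    [85,0,0,9,0,0,0],
    [60,0,0,0,0,0,0],
    [45,0,0,0,0,0,0],
    [28,0,0,0,0,0,0],
    [20,0,0,0,0,0,0],
    [15,0,0,0,0,0,0],
    [15,0,0,0,0,0,0]
  ],
  "force": 40
}}

```text
clock: 3.2
tcp_pos: [417.9, -364.9, 158.3]
eef_rot: [-0.562, 0.827, -0.001, 0.0]
force: [-1.5, 0.0, 6.0]
grip_width: 0.369
```

```bash
python3 - <<'E'
from h import *
s,c=snap('wrist','w2'); print(T(s).round(3),s['clock'],s['force'],s['grip_width']*85.4)
snap('scene','s2')
E
```

```text
[[-3.68000e-01 -9.30000e-01  1.00000e-03  4.17884e+02]
 [-9.30000e-01  3.68000e-01 -1.00000e-03 -3.64867e+02]
 [ 1.00000e-03 -2.00000e-03 -1.00000e+00  1.58309e+02]
 [ 0.00000e+00  0.00000e+00  0.00000e+00  1.00000e+00]] 3.2 [-1.50879917  0.03794244  5.9633313 ] 31.500025652377673
```

View pics/w2.png

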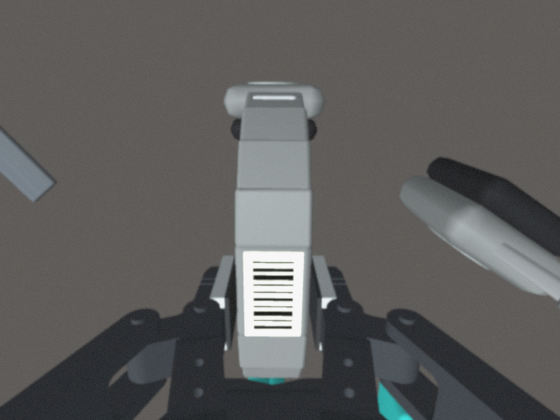

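View pics/s2.png

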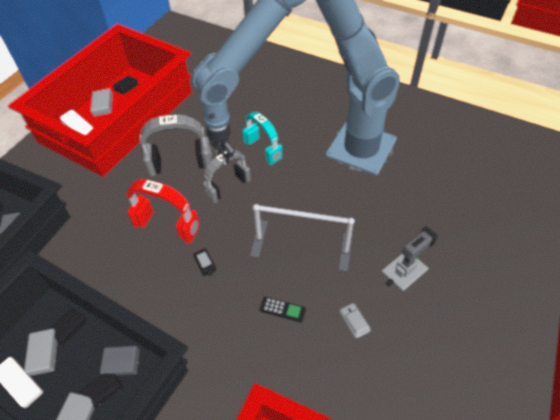

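>>> {"method": "drive_tool", "body": {
  "rows": [
    [15,0,0,0,0,0,0],
    [15,0,0,-15,0,0,0],
    [15,0,0,-35,0,0,0],
    [15,0,0,-50,0,0,0],
    [15,0,0,-50,0,0,-0.17],
    [15,0,0,-50,0,0,-0.17],
    [15,0,0,-30,0,0,-0.17],
    [15,0,0,-10,0,0,-0.169],
    [15,0,0,0,0,0,0]
  ],
  "force": 60
}}

```text
clock: 4.42
tcp_pos: [417.3, -364.1, 398.4]
eef_rot: [0.805, -0.593, 0.001, -0.0]
force: [-0.2, -0.9, -1.3]
grip_width: 0.362
```

>>> {"method": "drive_tool", "body": {
  "rows": [
    [15,-20,-13,0,0,0,0],
    [15,-40,-26,0,0,0,0],
    [15,-46,-29,0,0,0,0],
    [15,-46,-29,0,0,0,0],
    [15,-46,-29,0,0,0,0],
    [15,-46,-29,0,0,0,0],
    [15,-36,-24,0,0,0,0],
    [15,-20,-13,0,0,0,0],
    [15,-10.7,-7.6,0,0,0,0],
    [15,0,0,0,0,0,0],
    [15,0,0,0,0,0,0],
    [15,0,0,0,0,0,0]
  ]
}}

```text
clock: 5.92
tcp_pos: [515.0, -9.4, 397.2]
eef_rot: [0.805, -0.593, 0.0, 0.0]
force: [0.6, -0.6, -2.3]
grip_width: 0.359
```

```bash
python3 - <<'E'
from h import *
s,c=snap('wrist','w3'); print(T(s).round(3),s['clock'],s['force'],s['grip_width']*85.4,s['qpos'].round(2))
snap('top','t3')
W,f=cloud('w3')
lab=(f.min(-1)>190)&(W[...,2]>380); w=W[lab];print(len(w),w.mean(0))
b,_=cloud('top0')
E
```

```text
[[ 2.96000e-01 -9.55000e-01 -0.00000e+00  5.15034e+02]
 [-9.55000e-01 -2.96000e-01 -0.00000e+00 -9.40500e+00]
 [ 0.00000e+00  0.00000e+00 -1.00000e+00  3.97229e+02]
 [ 0.00000e+00  0.00000e+00  0.00000e+00  1.00000e+00]] 5.925 [ 0.61065948 -0.6142344  -2.34343073] 30.678313479180876 [ 0.23  0.18 -0.35  1.65  0.06  1.32 -1.4 ]
3876 [515.32174784  -9.93312666 414.54018724]
```

View pics/w3.png

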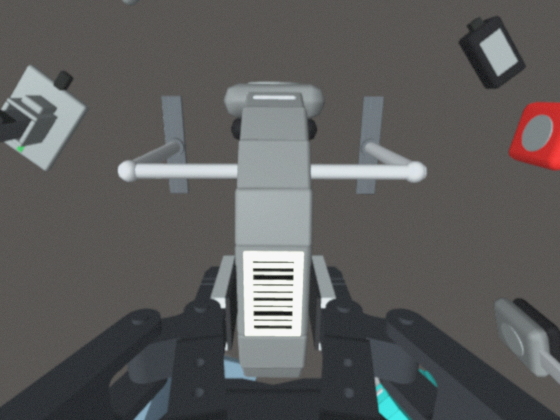

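View pics/t3.png

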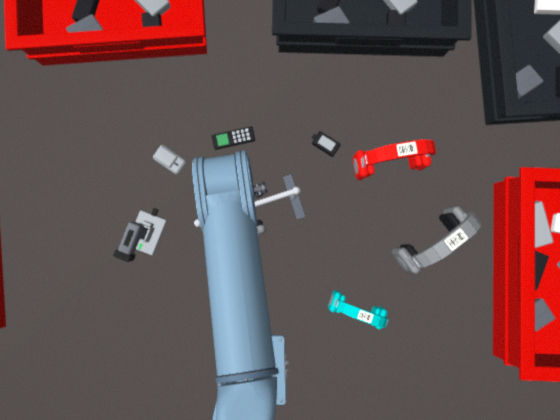

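```bash
python3 - <<'E'
from h import *
W,f=cloud('w3')
w=W[150:190,118:430].reshape(-1,3); w=w[(w[:,2]>175)&(w[:,2]<205)]
ax=np.array([-.292,.956]);nx=np.array([.956,.292])
r=w[:,:2]-np.array([515.2,-9.2]); a=r@ax;x=r@nx
print(len(w),a.min(),a.max(),np.polyfit(a,x,1),np.percentile(w[:,2],[50,90,98]))
for lo,hi in((-150,-40),(40,150)):
    k=(a>lo)&(a<hi);print(np.percentile(x[k],[1,50,99]).round(1))
E
```

```text
3621 -159.0861505477318 160.58451275864473 [3.54612753e-05 2.25564502e+00] [189.14152196 191.24738014 193.35494799]
[-7.   2.4 10.7]
[-6.8  2.6 10.1]
```

>>> {"method": "drive_tool", "body": {
  "rows": [
    [15,0,-2,15,0,0,0],
    [15,0,0,35,0,0,0],
    [15,0,0,40,0,0,0],
    [15,0,0,40,0,0,0],
    [15,0,0,35,0,0,0],
    [15,0,0,20,0,0,0],
    [15,0,0,10,0,0,0],
    [15,0,0,6,0,0,0],
    [15,0,0,0,0,0,0],
    [15,0,0,0,0,0,0]
  ]
}}

```text
clock: 7.28
tcp_pos: [517.7, -7.5, 197.0]
eef_rot: [0.806, -0.592, 0.001, -0.0]
force: [0.0, -0.3, -1.7]
grip_width: 0.359
```

```bash
python3 - <<'E'
from h import *
s,c=snap('wrist','w4'); print(T(s)[:3,3].round(2),s['clock'],s['force'],s['grip_width']*85.4)
W,f=cloud('w4')
lab=(f.min(-1)>190)&(W[...,2]>180); w=W[lab];print(len(w),w.mean(0))
s,c=snap('scene','s4')
cv2.imwrite('pics/s4c.png',cv2.resize(c['frame'][150:300,200:400,::-1],None,fx=4,fy=4,interpolation=cv2.INTER_CUBIC))
E
```

```text
[517.67  -7.47 196.98] 7.275 [ 0.02231194 -0.29181169 -1.72581822] 30.627051991957178
12070 [519.98490012 -12.68663978 196.99256921]
```

View pics/s4c.png

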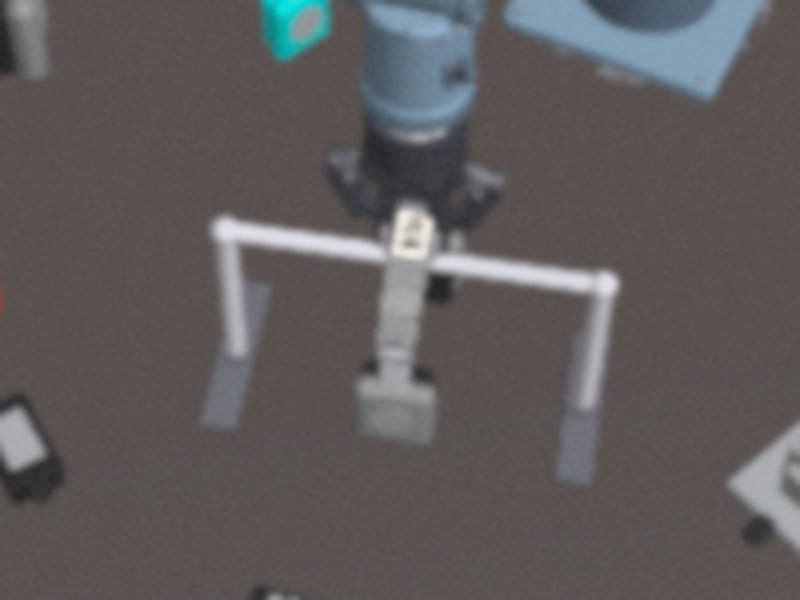

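The headband is over the middle of the bar, about 5 mm above contact.

>>> {"method": "drive_tool", "body": {
  "rows": [
    [15,0,0,3,0,0,0],
    [15,0,0,1.5,0,0,0],
    [15,0,0,0.8,0,0,0],
    [15,0,0,0,0,0,0],
    [15,0,0,0,0,0,0]
  ],
  "force": 30
}}

```text
clock: 8.0
tcp_pos: [517.2, -7.5, 192.2]
eef_rot: [0.806, -0.592, 0.0, 0.0]
force: [-4.5, 0.2, 10.8]
grip_width: 0.36
```

>>> {"method": "drive_tool", "body": {
  "rows": [
    [15,0,0,-0.8,0,0,0],
    [33,0,0,0,0,0,0],
    [38,0,0,0,0,0,0],
    [50,0,0,0,0,0,0],
    [70,0,0,0,0,0,0],
    [85,0,0,0,0,0,0],
    [85,0,0,0,0,0,0],
    [85,0,0,0,0,0,0]
  ]
}}

```text
clock: 9.0
tcp_pos: [517.1, -7.5, 191.8]
eef_rot: [0.806, -0.592, 0.0, 0.0]
force: [0.3, -0.2, -0.6]
grip_width: 0.997
```

```bash
python3 - <<'E'
from h import *
s,c=snap('wrist','w5'); print(T(s)[:3,3].round(2),s['clock'],s['force'],s['grip_width']*85.4)
s,c=snap('scene','s5')
cv2.imwrite('pics/s5c.png',cv2.resize(c['frame'][150:300,200:400,::-1],None,fx=4,fy=4,interpolation=cv2.INTER_CUBIC))
E
```

```text
[517.13  -7.48 191.78] 9.0 [ 0.28941748 -0.19135284 -0.64558009] 85.13115914706655
```

View pics/s5c.png

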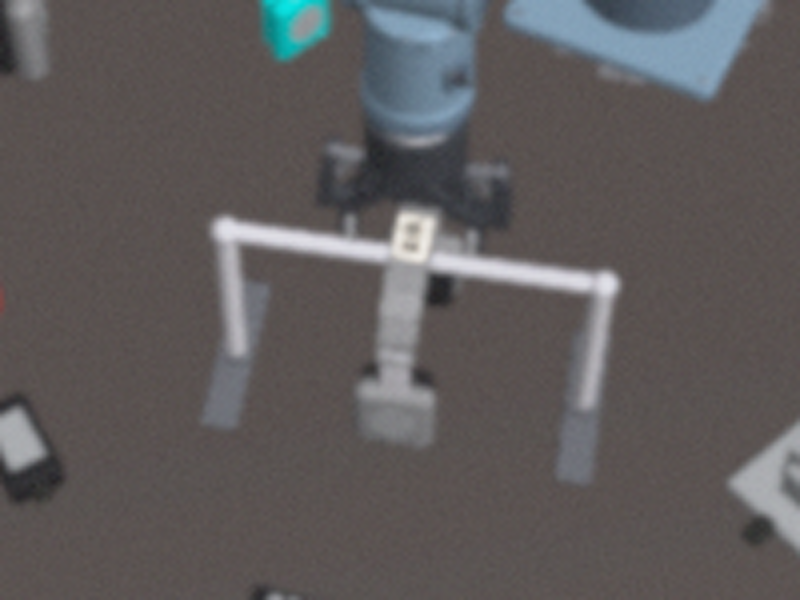

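View pics/w5.png

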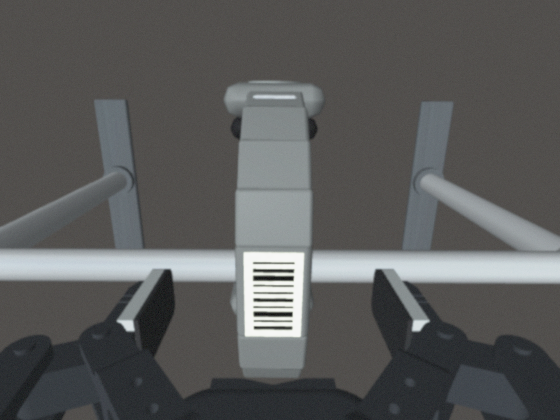

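The headphones hang from the bar and are released. I'll lift straight up and turn towards the scanner's orientation.

>>> {"method": "drive_tool", "body": {
  "rows": [
    [85,0,0,-8,0,0,0],
    [85,0,0,-25,0,0,0],
    [85,0,0,-45,0,0,0],
    [85,0,0,-50,0,0,0],
    [85,0,0,-50,0,0,-0.175],
    [85,0,0,-35,0,0,-0.175],
    [85,0,0,-15,0,0,-0.175],
    [85,0,0,0,0,0,-0.175],
    [85,0,0,0,0,0,-0.175],
    [85,0,0,0,0,0,-0.175]
  ]
}}

```text
clock: 10.35
tcp_pos: [517.0, -7.4, 420.4]
eef_rot: [0.994, -0.106, 0.0, 0.0]
force: [-0.4, 0.2, 0.8]
grip_width: 0.999
```

```bash
python3 - <<'E'
from h import *
s,c=snap('wrist','w6'); M=T(s);print(M.round(3),s['clock'],s['qpos'].round(3).tolist())
for cam in('scene','top'):
    s,c=snap(cam,cam[0]+'6'); W,f=cloud(cam[0]+'6')
    m=(np.linalg.norm(W-np.array([516,-9,208]),axis=-1)<40)&(f.min(-1)>170)&(W[...,2]>195);print(cam,m.sum(),W[m].mean(0))
s,c=snap('scene','s6')
cv2.imwrite('pics/s6c.png',cv2.resize(c['frame'][150:300,200:400,::-1],None,fx=4,fy=4,interpolation=cv2.INTER_CUBIC))
E
```

```text
[[ 9.78000e-01 -2.10000e-01  1.00000e-03  5.16995e+02]
 [-2.10000e-01 -9.78000e-01 -0.00000e+00 -7.38600e+00]
 [ 1.00000e-03 -0.00000e+00 -1.00000e+00  4.20401e+02]
 [ 0.00000e+00  0.00000e+00  0.00000e+00  1.00000e+00]] 10.35 [0.327, 0.188, -0.469, 1.598, 0.086, 1.375, -0.364]
scene 114 [517.76107009  -9.47546669 208.3423181 ]
top 0 [nan nan nan]<stdin>:5: RuntimeWarning: Mean of empty slice.
  ret = um.true_divide(
```

View pics/s6c.png

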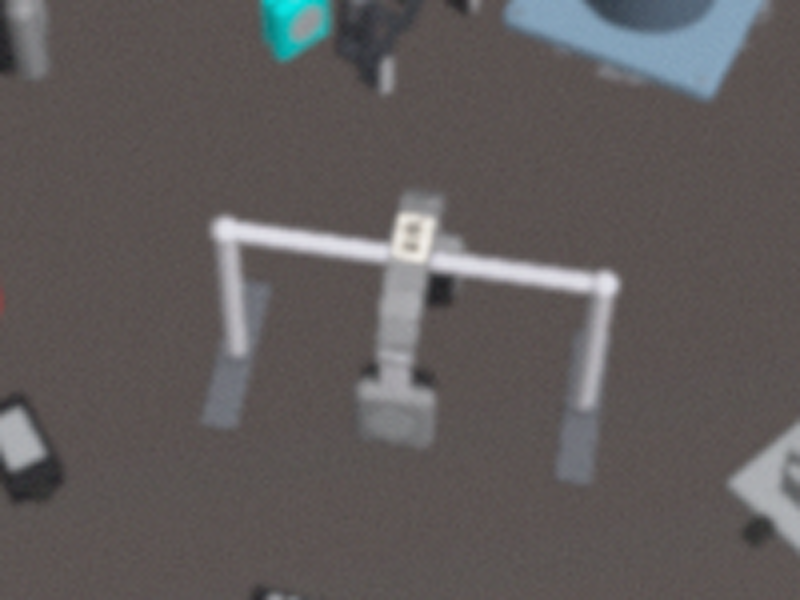

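View pics/w6.png

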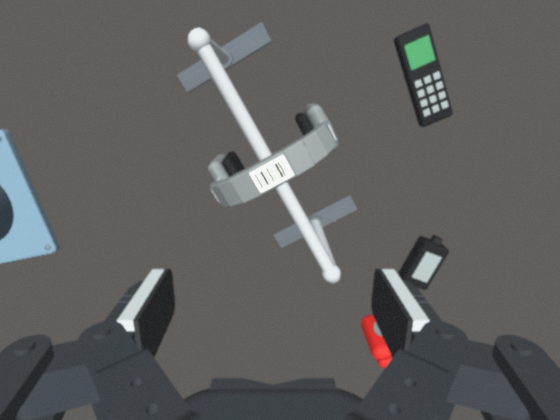

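>>> {"method": "drive_tool", "body": {
  "rows": [
    [85,0,0,0,0,0,-0.174],
    [85,0,0,0,0,0,-0.174],
    [85,0,0,0,0,0,-0.174],
    [85,0,0,0,0,0,-0.174],
    [85,0,0,0,0,0,-0.174],
    [85,0,0,0,0,0,-0.174],
    [85,0,0,0,0,0,-0.174],
    [85,0,0,0,0,0,-0.173]
  ]
}}

```text
clock: 11.55
tcp_pos: [517.1, -7.5, 420.0]
eef_rot: [0.832, 0.554, 0.0, 0.0]
force: [0.1, 1.0, -0.8]
grip_width: 0.997
```

>>> {"method": "drive_tool", "body": {
  "rows": [
    [85,21,-15,0,0,0,0],
    [85,42,-30,0,0,0,0],
    [85,46,-34,0,0,0,0],
    [85,46,-34,0,0,0,0],
    [85,46,-34,0,0,0,0],
    [85,45,-32,10,0,0,0],
    [85,30,-22,20,0,0,0],
    [85,16,-11,20,0,0,0],
    [85,0,0,20,0,0,0],
    [85,0,0,10,0,0,0],
    [85,0,0,0,0,0,0]
  ]
}}

```text
clock: 12.92
tcp_pos: [434.8, 343.3, 339.5]
eef_rot: [0.833, 0.553, -0.0, 0.0]
force: [-0.0, -0.3, 0.1]
grip_width: 0.996
```

```bash
python3 - <<'E'
from h import *
s,c=snap('wrist','w7'); M=T(s);print(M.round(3),s['clock'],s['qpos'].round(3).tolist())
W,f=cloud('w7')
w=W.reshape(-1,3); w=w[(w[:,2]>148)&(w[:,2]<175)&(np.hypot(w[:,0]-424,w[:,1]-346)<90)]
h=w[:,:2]; box=cv2.minAreaRect(h.astype(np.float32)); print(len(w),box)
top=w[(w[:,2]>155)]
xs=np.array([.925,-.381]);ys=np.array([.381,.925]);r=w[:,:2]-np.array([432.2,342.8])
print(np.percentile(r@xs,[0.5,99.5]),np.percentile(r@ys,[0.5,99.5]),np.percentile(w[:,2],[5,50,95]))
k=(r@xs>-45)&(r@xs<44); print('head y',np.percentile((r@ys)[k],[1,99]))
a=r[k]@xs;b=r[k]@ys
mids=[(x0+5,(np.percentile(b[(a>=x0)&(a<x0+10)],2)+np.percentile(b[(a>=x0)&(a<x0+10)],98))/2) for x0 in range(-45,40,10)]
print(np.round(mids,1).tolist(),np.degrees(np.polyfit(*np.array(mids).T,1)[0]))
E
```

```text
[[ 3.89000e-01  9.21000e-01 -1.00000e-03  4.34849e+02]
 [ 9.21000e-01 -3.89000e-01 -1.00000e-03  3.43303e+02]
 [-1.00000e-03 -0.00000e+00 -1.00000e+00  3.39494e+02]
 [ 0.00000e+00  0.00000e+00  0.00000e+00  1.00000e+00]] 12.925 [-0.132, 0.377, -0.808, 1.628, 0.283, 1.26, 0.179]
5108 ((423.91180419921875, 347.3736572265625), (50.87938690185547, 113.61062622070312), 67.10221099853516)
[-66.16248854  45.78932702] [-22.72417791  25.76561316] [155.64640335 159.40009924 162.55067708]
head y [-17.90676772  20.95031961]
[[-40.0, 1.2], [-30.0, 1.3], [-20.0, 1.7], [-10.0, 1.6], [0.0, 1.5], [10.0, 1.4], [20.0, 1.9], [30.0, 1.9], [40.0, 1.7]] 0.3581051101627382
```

View pics/w7.png

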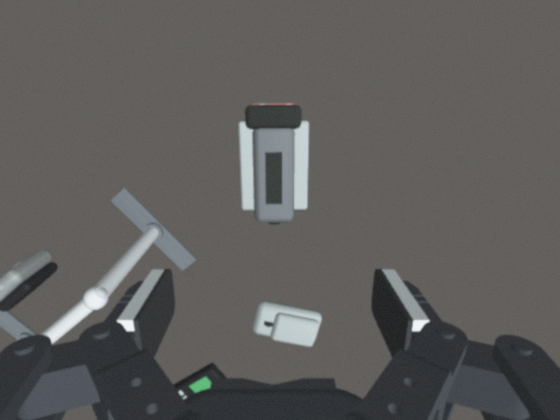

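```bash
cat > kin.py <<'E'
import numpy as np, itertools
from scipy.optimize import least_squares
from scipy.spatial.transform import Rotation as R
D=[([1.16879777,.53706657,-.00441243,1.53876667,.00262101,1.06730029,-.07118246],[213.97,-613.18,230.52],[.815351,-.578966,-.000665,-.000383]),
([.62,.28,.03,1.68,-.01,1.19,-1.3],[414.99,-365.7,331.1],[-.562,.827,0,0]),
([.23,.18,-.35,1.65,.06,1.32,-1.40],[515.03,-9.4,397.2],[.805,-.593,0,0]),
([0.327,0.188,-0.469,1.598,0.086,1.375,-0.364],[517,-7.4,420.4],[.994,-.106,0,0]),
([-0.132,0.377,-0.808,1.628,0.283,1.26,0.179],[434.85,343.3,339.5],[.833,.553,0,0])]
def fk(q,p,s):
    d1,a1,L1,a2,L2,a3,L3,o1,o7=p
    Rz=lambda a:R.from_euler('z',a);Ry=lambda a:R.from_euler('y',a)
    r=Rz(s[0]*q[0]+o1);x=np.array([0,0,d1])
    r=r*Ry(q[1]);x=x+r.apply([a1,0,L1*.5]);r=r*Rz(s[1]*q[2]);x=x+r.apply([a2,0,L1*.5])
    r=r*Ry(q[3]);x=x+r.apply([a3,0,0]);r=r*Rz(s[2]*q[4]);x=x+r.apply([0,0,L2])
    r=r*Ry(q[5]);r=r*Rz(s[3]*q[6]+o7);x=x+r.apply([0,0,L3]);return x,r
def res(p,s):
    e=[]
    for q,t,qu in D:
        x,r=fk(q,p,s);e+=list((x-t)/1000)+list((r.inv()*R.from_quat(qu)).as_rotvec())
    return np.array(e)
if __name__=='__main__':
    out=[]
    for s in itertools.product([1,-1],repeat=4):
        for o1 in(0,np.pi):
          for o7 in (0,1.57,3.14,-1.57):
            l=least_squares(res,[330,0,400,0,400,0,250,o1,o7],args=(s,));out.append((l.cost,s,l.x,np.abs(l.fun).max()))
    out.sort(key=lambda t:t[0])
    for o in out[:3]:print(o[0],o[1],o[2].round(3).tolist(),o[3])
E
python3 kin.py
```

```text
0.00010988477258930973 (-1, -1, -1, -1) [-1138.674, 10.92, 557.552, -27.124, 468.233, 74.992, -1172.938, -0.072, 3.068] 0.007457316702735808
0.00010988477258940027 (-1, -1, -1, -1) [-1138.675, 10.92, 557.552, -27.124, 468.234, 74.992, -1172.938, -0.072, -3.215] 0.007457316724138926
0.00010988477258946783 (-1, -1, -1, -1) [-1138.676, 10.92, 557.552, -27.124, 468.234, 74.992, -1172.939, -0.072, 3.068] 0.007457316735629331
```

>>> {"method": "drive_tool", "body": {
  "rows": [
    [85,0,0,0,0.175,0,0],
    [85,0,0,0,0.175,0,0],
    [85,0,0,0,0,0,0]
  ]
}}

```text
clock: 13.35
tcp_pos: [438.7, 341.0, 338.6]
eef_rot: [0.822, 0.541, -0.097, -0.146]
force: [-0.2, -0.7, 0.6]
grip_width: 1.0
```

```bash
python3 - <<'E'
from h import *
import kin
from scipy.optimize import least_squares
s=ctrl.read_state();M=T(s);print(M.round(3),s['clock'],s['qpos'].round(3).tolist())
print(repr((s['qpos'].tolist(),s['tcp_pos'].tolist(),s['eef_rot'].tolist())))
kin.D.append((s['qpos'],s['tcp_pos'],s['eef_rot']))
sg=(-1,)*4
l=least_squares(kin.res,[330,0,500,0,450,0,290,-.07,3.07],args=(sg,));print(l.x.round(3).tolist(),np.abs(l.fun).max())
np.save('kp.npy',l.x)
# grasp point goal: scanner_head
H=np.array([432.8,344.2,137.])
tcp=H+M[:3,2]*19
d=M[:3,:3].T@(tcp-M[:3,3]);print('tcp goal',tcp,'tool shift',d)
E
```

```text
[[ 3.95000e-01  8.62000e-01 -3.17000e-01  4.38701e+02]
 [ 9.19000e-01 -3.71000e-01  1.35000e-01  3.41049e+02]
 [-1.00000e-03 -3.45000e-01 -9.39000e-01  3.38604e+02]
 [ 0.00000e+00  0.00000e+00  0.00000e+00  1.00000e+00]] 13.35 [-0.009, 0.538, -0.834, 1.485, 0.064, 1.411, 0.357]
([-0.00875317718811362, 0.5382509080084323, -0.8341015028310937, 1.484989017735067, 0.06392658040032859, 1.4108119141742463, 0.3566010224456182], [438.70098108620465, 341.04862082270273, 338.6039009725839], [0.8223837826554863, 0.5413579640039345, -0.09678907116509969, -0.14576811907192103])
[367.057, 11.457, 489.094, 21.865, 406.805, -21.99, 365.122, -0.065, 3.077] 0.022284562372619617
tcp goal [426.7766012  346.7642325  119.16342582] tool shift [  0.83951084  63.2044861  210.55514562]
```

```bash
cat > plan.py <<'E'
from h import *
import kin
p=np.load('kp.npy');sg=(-1,)*4
lo=np.array([-2.7,-.37,-1.27,.24,-1.31,.19,-2.76]);hi=np.array([2.7,2.16,1.26,2.4,4.45,1.91,2.76])
def final(phi,th,psi,Lb,d=105):
    h=np.array([np.cos(phi),np.sin(phi),0]);n=np.cos(th)*h-np.array([0,0,np.sin(th)])
    xs=-n;ys=np.cross([0,0,1],-h);zs=np.cross(xs,ys)
    Rt=np.stack([ys,xs,-zs],1)@R.from_euler('x',psi).as_matrix()
    head=Lb-n*(d+66); return head+Rt[:,2]*19,Rt,head
def ik(x,Rt,q0):
    f=lambda q:np.r_[(lambda a:np.r_[(a[0]-x)/1000*5,(a[1].inv()*R.from_matrix(Rt)).as_rotvec()])(kin.fk(q,p,sg)),.02*(q-q0)]
    l=least_squares(f,np.clip(q0,lo+.01,hi-.01),bounds=(lo,hi));return l.x,np.abs(l.fun[:6]).max()
from scipy.optimize import least_squares
E
python3 - <<'E'
from plan import *
q0=np.array([-0.009,.538,-.834,1.485,.064,1.411,.357])
Lb=np.array([517.5,-9.5,208.4])
for th in(55,60):
  for phd in range(90,271,20):
    x,Rt,hd=final(np.radians(phd),np.radians(th),np.radians(20.3),Lb)
    q,e=ik(x,Rt,q0); print(th,phd,x.round(0),e.round(3),q.round(2),'marg',np.minimum(q-lo,hi-q).min().round(2))
E
```

```text
55 90 [ 518. -118.  333.] 0.001 [ 0.09  0.3  -0.41  1.84  0.74  1.29 -0.62] marg 0.56
55 110 [ 555. -112.  333.] 0.001 [ 0.16  0.24 -0.47  1.93  0.83  1.09 -0.39] marg 0.47
55 130 [587. -93. 333.] 0.001 [ 0.23  0.18 -0.51  2.01  0.86  0.86 -0.11] marg 0.39
55 150 [612. -64. 333.] 0.001 [ 0.3   0.13 -0.51  2.07  0.79  0.6   0.27] marg 0.33
55 170 [625. -28. 333.] 0.001 [ 0.44  0.11 -0.58  2.1   0.5   0.4   0.87] marg 0.21
55 190 [625.   9. 333.] 0.001 [ 1.07  0.26 -1.27  2.08  0.47  0.41  1.26] marg 0.0
55 210 [612.  45. 333.] 0.003 [ 1.11  0.32 -1.27  2.05  0.03  0.46  2.  ] marg 0.0
55 230 [587.  74. 333.] 0.003 [ 1.1   0.4  -1.27  1.98 -0.11  0.63  2.46] marg 0.0
55 250 [555.  93. 333.] 0.002 [ 1.07  0.5  -1.27  1.9  -0.1   0.83  2.75] marg 0.0
55 270 [518.  99. 333.] 0.095 [ 0.91  0.63 -1.27  1.74  0.07  1.13  2.76] marg 0.0
60 90 [ 518. -107.  342.] 0.001 [ 0.02  0.33 -0.42  1.83  0.8   1.37 -0.71] marg 0.54
60 110 [ 551. -101.  342.] 0.001 [ 0.11  0.25 -0.5   1.95  0.91  1.15 -0.51] marg 0.45
60 130 [580. -84. 342.] 0.001 [ 0.2   0.16 -0.55  2.06  0.99  0.88 -0.27] marg 0.34
60 150 [602. -58. 342.] 0.002 [ 0.28  0.08 -0.53  2.15  0.97  0.57  0.06] marg 0.25
60 170 [614. -26. 342.] 0.001 [ 0.38  0.04 -0.51  2.19  0.63  0.29  0.72] marg 0.1
60 190 [614.   7. 342.] 0.003 [ 1.17  0.14 -1.27  2.18  0.08  0.24  1.62] marg 0.0
60 210 [602.  39. 342.] 0.005 [ 1.21  0.24 -1.27  2.12 -0.39  0.39  2.43] marg 0.0
60 230 [580.  65. 342.] 0.003 [ 1.2   0.37 -1.27  2.04 -0.35  0.6   2.72] marg 0.0
60 250 [551.  82. 342.] 0.049 [ 1.09  0.53 -1.27  1.87 -0.13  0.88  2.76] marg 0.0
60 270 [518.  88. 342.] 0.141 [ 0.93  0.67 -1.27  1.7   0.04  1.19  2.76] marg 0.0
```

>>> {"method": "drive_tool", "body": {
  "rows": [
    [85,0.8,33,20,0,0,0],
    [85,0,30,40,0,0,0],
    [85,0,0,45,0,0,0],
    [85,0,0,45,0,0,0],
    [85,0,0,35,0,0,0],
    [85,0,0,15,0,0,0],
    [85,0,0,8,0,0,0],
    [85,0,0,0,0,0,0]
  ]
}}

```text
clock: 14.35
tcp_pos: [424.5, 349.6, 123.6]
eef_rot: [0.82, 0.545, -0.096, -0.145]
force: [0.6, 0.2, -0.2]
grip_width: 0.994
```

```bash
python3 - <<'E'
from h import *
s,c=snap('wrist','w8');M=T(s);print(M.round(3),s['clock'],s['qpos'].round(3).tolist(),s['force'])
H=np.array([432.8,344.2,137.])
print('shift left',M[:3,:3].T@(H+M[:3,2]*19-M[:3,3]))
s,c=snap('scene','s8')
cv2.imwrite('pics/s8c.png',cv2.resize(c['frame'][190:310,340:500,::-1],None,fx=5,fy=5,interpolation=cv2.INTER_CUBIC))
E
```

```text
[[ 3.88000e-01  8.66000e-01 -3.15000e-01  4.24533e+02]
 [ 9.22000e-01 -3.64000e-01  1.33000e-01  3.49646e+02]
 [ 1.00000e-03 -3.42000e-01 -9.40000e-01  1.23552e+02]
 [ 0.00000e+00  0.00000e+00  0.00000e+00  1.00000e+00]] 14.35 [-0.082, 0.76, -0.745, 1.701, 0.206, 1.008, 0.335] [ 0.61556783  0.22213362 -0.2236073 ]
shift left [-1.80241574  4.54612639  3.03275747]
```

View pics/w8.png

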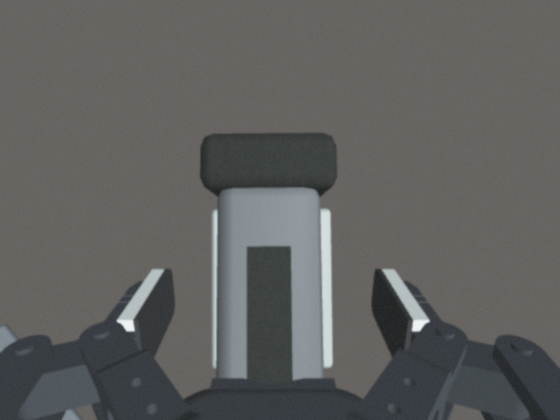

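View pics/s8c.png

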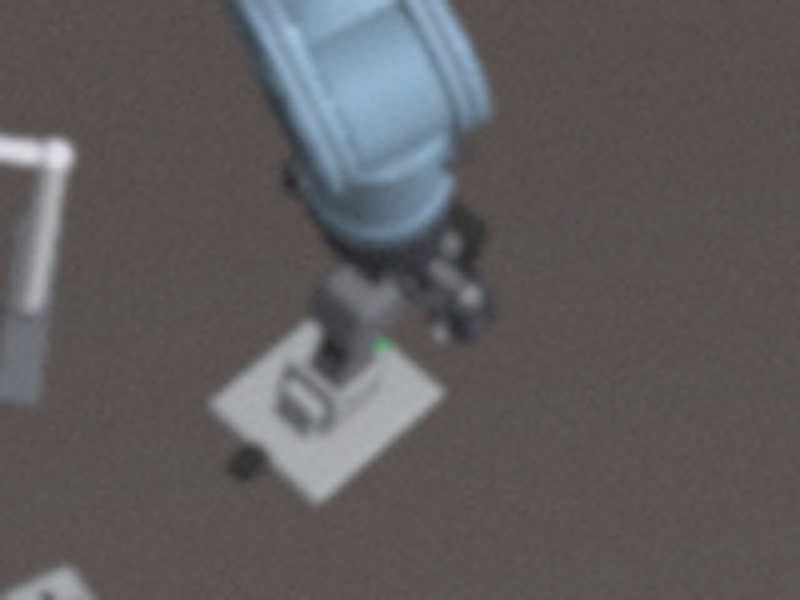

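>>> {"method": "drive_tool", "body": {
  "rows": [
    [85,-1.8,4.5,3,0,0,0],
    [85,0,0,0,0,0,0],
    [65,0,0,0,0,0,0],
    [50,0,0,0,0,0,0],
    [42,0,0,0,0,0,0],
    [35,0,0,0,0,0,0],
    [30,0,0,0,0,0,0],
    [25,0,0,0,0,0,0],
    [25,0,0,0,0,0,0]
  ],
  "force": 40
}}

```text
clock: 15.58
tcp_pos: [426.2, 346.6, 118.6]
eef_rot: [0.82, 0.545, -0.096, -0.145]
force: [0.4, 1.3, 2.3]
grip_width: 0.464
```

>>> {"method": "drive_tool", "body": {
  "rows": [
    [25,0,0,0,0,0,0],
    [25,0,0,0,0,0,0],
    [25,0,-3.4,-9.4,0,0,0],
    [25,0,-5.1,-14.1,0,0,0],
    [25,0,-6.8,-18.8,0,0,0],
    [25,0,-6.8,-18.8,0,0,0],
    [25,0,-6.8,-18.8,0,0,0],
    [25,0,0,0,0,0,0],
    [25,0,0,0,0,0,0]
  ],
  "force": 70
}}

```text
clock: 16.7
tcp_pos: [426.2, 345.9, 203.0]
eef_rot: [0.82, 0.545, -0.097, -0.145]
force: [0.0, -0.1, -1.9]
grip_width: 0.463
```

```bash
python3 - <<'E'
from h import *
s,c=snap('wrist','w9');M=T(s);print(M.round(3),s['clock'],s['qpos'].round(3).tolist(),s['force'],s['grip_width']*85.4)
s,c=snap('scene','s9')
cv2.imwrite('pics/s9c.png',cv2.resize(c['frame'][190:310,340:500,::-1],None,fx=5,fy=5,interpolation=cv2.INTER_CUBIC))
E
```

```text
[[ 3.87000e-01  8.66000e-01 -3.16000e-01  4.26247e+02]
 [ 9.22000e-01 -3.64000e-01  1.32000e-01  3.45865e+02]
 [-1.00000e-03 -3.43000e-01 -9.39000e-01  2.02998e+02]
 [ 0.00000e+00  0.00000e+00  0.00000e+00  1.00000e+00]] 16.7 [-0.044, 0.66, -0.792, 1.652, 0.146, 1.148, 0.348] [ 3.97659281e-04 -9.21608144e-02 -1.90135379e+00] 39.50129070111495
```

View pics/w9.png

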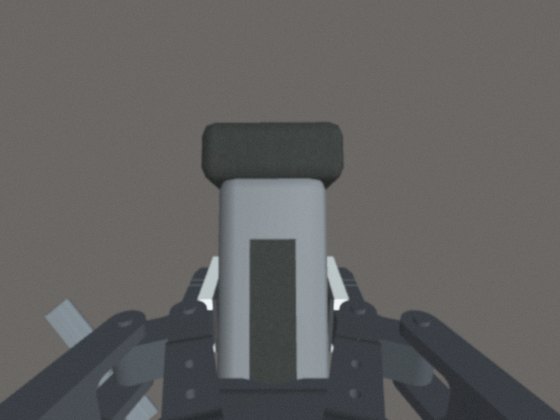

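View pics/s9c.png

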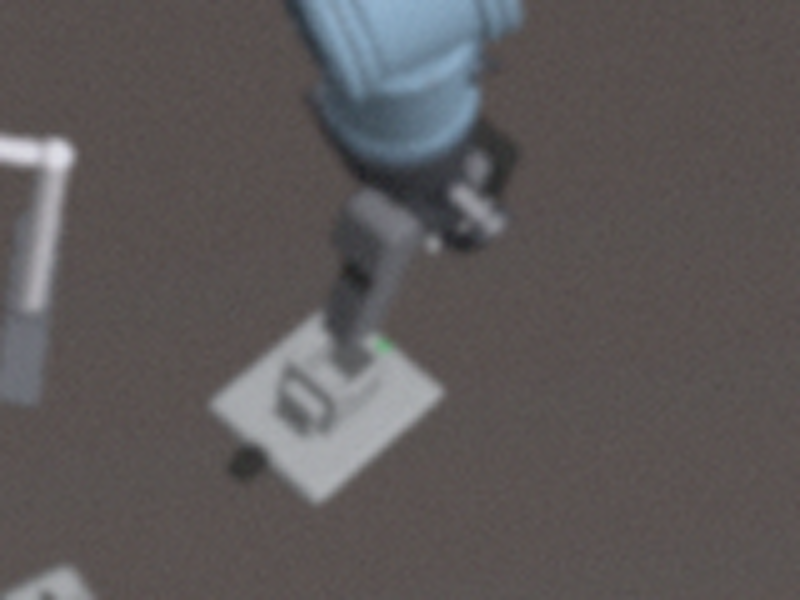

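>>> {"method": "drive_tool", "body": {
  "rows": [
    [25,0,-7,-20,0,0,0],
    [25,0,-14,-38,0,0,0],
    [25,0,-17,-46,0,0,0],
    [25,0,-17,-46,0,0,0],
    [25,0,-10,-28,0,0,0],
    [25,0,-3,-8,0,0,0],
    [25,0,0,0,0,0,0]
  ]
}}

```text
clock: 17.68
tcp_pos: [426.2, 346.1, 400.4]
eef_rot: [0.82, 0.545, -0.097, -0.145]
force: [0.3, 0.9, -2.9]
grip_width: 0.46
```

>>> {"method": "drive_tool", "body": {
  "rows": [
    [25,-18,14,-5,0,0,0],
    [25,-37,28,-10.2,0,0,0],
    [25,-42,31.5,-11.5,0,0,0],
    [25,-42,31.5,-11.5,0,0,0],
    [25,-42,31.5,-11.5,0,0,0],
    [25,-42,31.5,-11.5,0,0,0],
    [25,-42,31.5,-11.5,0,0,0],
    [25,-42,31.5,-11.5,0,0,0],
    [25,-37,28,-10.2,0,0,0],
    [25,-20,15,-5.5,0,0,0],
    [25,-6,5,-1.7,0,0,0],
    [25,0,0,0,0,0,0]
  ]
}}

```text
clock: 19.18
tcp_pos: [556.6, -108.3, 400.8]
eef_rot: [0.82, 0.546, -0.096, -0.146]
force: [0.3, -0.5, -2.6]
grip_width: 0.458
```

```bash
python3 - <<'E'
from h import *
s,c=snap('scene','s10');M=T(s);print(M.round(3),s['clock'],s['qpos'].round(3).tolist(),s['force'],s['grip_width']*85.4)
E
```

```text
[[ 3.86000e-01  8.66000e-01 -3.17000e-01  5.56565e+02]
 [ 9.23000e-01 -3.62000e-01  1.34000e-01 -1.08345e+02]
 [ 1.00000e-03 -3.44000e-01 -9.39000e-01  4.00798e+02]
 [ 0.00000e+00  0.00000e+00  0.00000e+00  1.00000e+00]] 19.175 [0.574, 0.583, -0.705, 1.217, 0.203, 1.778, 1.082] [ 0.31285614 -0.49440656 -2.56812048] 39.111195169617005
```

View pics/s10.png

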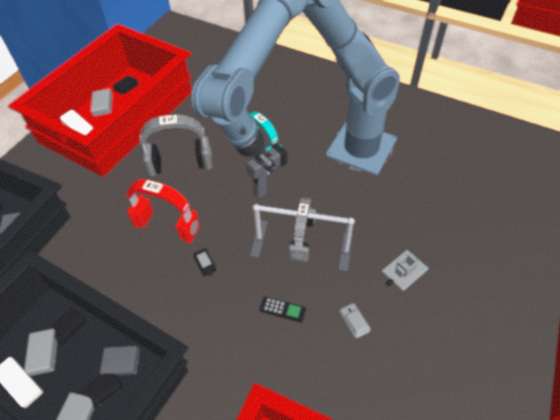

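>>> {"method": "drive_tool", "body": {
  "rows": [
    [25,0,0,0,-0.12,0,0],
    [25,0,0,0,-0.17,0,0],
    [25,0,0,0,-0.17,0,0],
    [25,0,0,0,-0.17,0,0],
    [25,0,0,0,-0.17,0,0],
    [25,0,0,0,-0.16,0,0],
    [25,0,0,0,0,0,0],
    [25,0,0,0,0,0,0]
  ]
}}

```text
clock: 20.23
tcp_pos: [557.5, -109.0, 402.3]
eef_rot: [0.794, 0.528, 0.166, 0.25]
force: [0.1, 0.5, -2.2]
grip_width: 0.458
```

```bash
python3 - <<'E'
from h import *
s=ctrl.read_state();M=T(s);print(M.round(3),s['clock'],s['qpos'].round(3).tolist(),s['force'],s['grip_width']*85.4)
# scanner in tool at grasp
G=np.eye(4);G[:3,:3]=R.from_quat([0.82,0.545,-0.096,-0.145]).as_matrix();G[:3,3]=[426.2,346.6,118.6]
S=np.eye(4);S[:3,:3]=R.from_euler('z',-22.6,degrees=True).as_matrix();S[:3,3]=np.array([432.8,344.2,137])-S[:3,:3]@[-14,0,123]
X=np.linalg.inv(G)@S;np.save('X.npy',X)
print(X.round(3))
N=M@X;print('nose',-N[:3,0],'elev',np.degrees(np.arcsin(N[2,0])),'az',np.degrees(np.arctan2(-N[1,0],-N[0,0])),'win',(N@[-80,0,123,1])[:3])
a=np.radians(np.degrees(np.arctan2(-N[1,0],-N[0,0]))-115)
print('yaw rotvec',M[:3,:3].T@[0,0,-a])
E
```

```text
[[ 3.87000e-01  7.56000e-01  5.28000e-01  5.57475e+02]
 [ 9.22000e-01 -3.17000e-01 -2.21000e-01 -1.09037e+02]
 [ 0.00000e+00  5.72000e-01 -8.20000e-01  4.02330e+02]
 [ 0.00000e+00  0.00000e+00  0.00000e+00  1.00000e+00]] 20.225 [0.79, -0.034, -0.778, 2.0, 0.341, 0.622, 0.956] [ 0.10432414  0.54958841 -2.16752393] 39.0751917076557
[[ 3.0000e-03  1.0000e+00  1.0000e-03  3.2600e-01]
 [ 9.3900e-01 -3.0000e-03 -3.4300e-01  5.5574e+01]
 [-3.4300e-01  2.0000e-03 -9.3900e-01  9.1073e+01]
 [ 0.0000e+00  0.0000e+00  0.0000e+00  1.0000e+00]]
nose [-0.53095049  0.21927379 -0.81854174] elev 54.939081415230746 az 157.5601822155489 win [512.39338256 -89.97852677 364.61759795]
yaw rotvec [-2.43687013e-04 -4.25072553e-01  6.09169804e-01]
```

>>> {"method": "drive_tool", "body": {
  "rows": [
    [25,0,0,0,0,-0.05,0.071],
    [25,0,0,0,0,-0.09,0.13],
    [25,0,0,0,0,-0.09,0.13],
    [25,0,0,0,0,-0.09,0.13],
    [25,0,0,0,0,-0.056,0.077],
    [25,0,0,0,0,0,0],
    [25,0,0,0,0,0,0]
  ]
}}

```text
clock: 21.1
tcp_pos: [557.1, -109.6, 400.8]
eef_rot: [0.921, 0.252, 0.078, 0.288]
force: [-1.0, 0.0, -3.0]
grip_width: 0.461
```

```bash
cat > aim.py <<'E'
from h import *
s,c=snap('scene','s_aim');M=T(s);X=np.load('X.npy');N=M@X
print(M.round(3),s['clock'],s['qpos'].round(3).tolist(),s['force'],s['grip_width']*85.4)
n=-N[:3,0];print('nose',n,'elev',np.degrees(np.arcsin(N[2,0])),'az',np.degrees(np.arctan2(n[1],n[0])))
win=(N@[-80,0,123,1])[:3];Lb=np.array([517.5,-9.5,208.4])
print('win',win,'foot',N[:3,3],'label in win',N[:3,:3].T@(Lb-win))
d=Lb-105*n-win;print('world d',d,'tool d',M[:3,:3].T@d,'tool up',M[2,:3])
E
python3 aim.py
```

```text
[[ 8.60000e-01  4.19000e-01  2.89000e-01  5.57050e+02]
 [ 5.09000e-01 -7.07000e-01 -4.90000e-01 -1.09607e+02]
 [-1.00000e-03  5.69000e-01 -8.22000e-01  4.00759e+02]
 [ 0.00000e+00  0.00000e+00  0.00000e+00  1.00000e+00]] 21.1 [0.577, 0.189, -0.888, 1.833, 0.814, 1.166, -0.084] [-1.00994938  0.03147881 -3.01189397] 39.407569619919286
nose [-0.29762982  0.49453772 -0.81660819] elev 54.74668748966314 az 121.04097684461277
win [532.13474847 -67.33228843 363.21010211] foot [ 606.98708441 -193.40387329  357.54589019] label in win [-159.37518249   17.58596305  -42.6051907 ]
world d [ 16.61638303   5.90582772 -69.06624252] tool d [ 17.38198615 -36.54091481  58.68353214] tool up [-0.00108497  0.56949516 -0.82199397]
```

>>> {"method": "drive_tool", "body": {
  "rows": [
    [25,2.4,-5.5,8.7,0,0,0],
    [25,5,-10,16,0,0,0],
    [25,5,-10,16,0,0,0],
    [25,3,-7,11,0,0,0],
    [25,2,-4,7,0,0,0],
    [25,0,0,0,0,0,0],
    [25,0,0,0,0,0,0]
  ]
}}

```text
clock: 22.02
tcp_pos: [573.4, -103.8, 332.3]
eef_rot: [0.92, 0.252, 0.079, 0.289]
force: [0.6, -0.2, -1.8]
grip_width: 0.461
```

```bash
python3 aim.py; python3 - <<'E'
from h import *
snap('wrist','w11');s,c=snap('top','t11')
c2=np.load('s_aim.npz')['frame']
a=cv2.resize(c2[120:280,200:400,::-1],None,fx=4,fy=4,interpolation=cv2.INTER_CUBIC);cv2.imwrite('pics/s11c.png',a[:600])
cv2.imwrite('pics/t11c.png',cv2.resize(c['frame'][130:270,170:350,::-1],None,fx=4,fy=4,interpolation=cv2.INTER_CUBIC))
E
```

```text
[[ 8.61000e-01  4.18000e-01  2.90000e-01  5.73358e+02]
 [ 5.09000e-01 -7.06000e-01 -4.92000e-01 -1.03802e+02]
 [-1.00000e-03  5.71000e-01 -8.21000e-01  3.32261e+02]
 [ 0.00000e+00  0.00000e+00  0.00000e+00  1.00000e+00]] 22.025 [0.503, 0.306, -0.86, 1.892, 0.949, 1.122, -0.257] [ 0.63802696 -0.19185997 -1.75577128] 39.35395417194413
nose [-0.29612841  0.49342958 -0.81782346] elev 54.86750348615267 az 120.96978951258808
win [548.52904456 -61.56780638 294.60896163] foot [ 623.27557882 -187.715644    289.25371378] label in win [-1.05384089e+02  1.88129112e-01 -3.93718793e-02]
world d [ 0.06443884  0.25770032 -0.33749839] tool d [ 0.18684755 -0.34790093  0.16887841] tool up [-0.00082552  0.57122587 -0.8207925 ]
```

View pics/s11c.png

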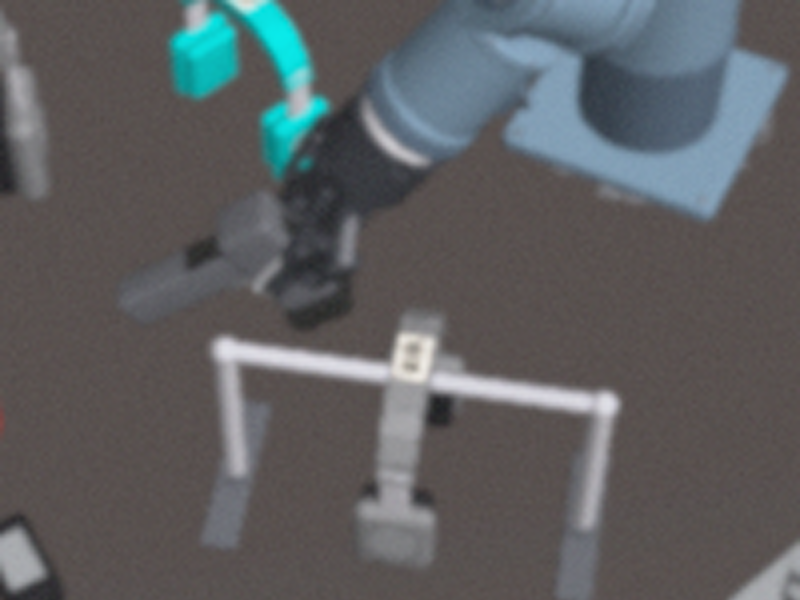

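View pics/w11.png

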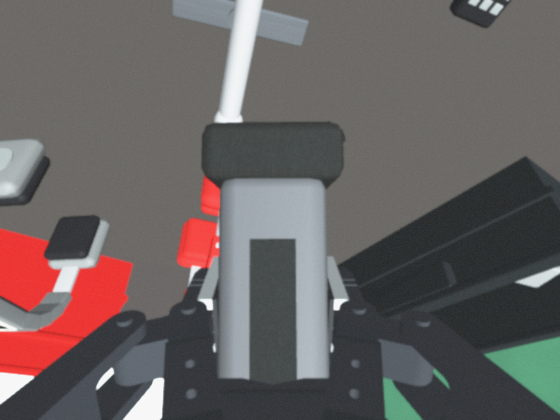

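View pics/t11c.png

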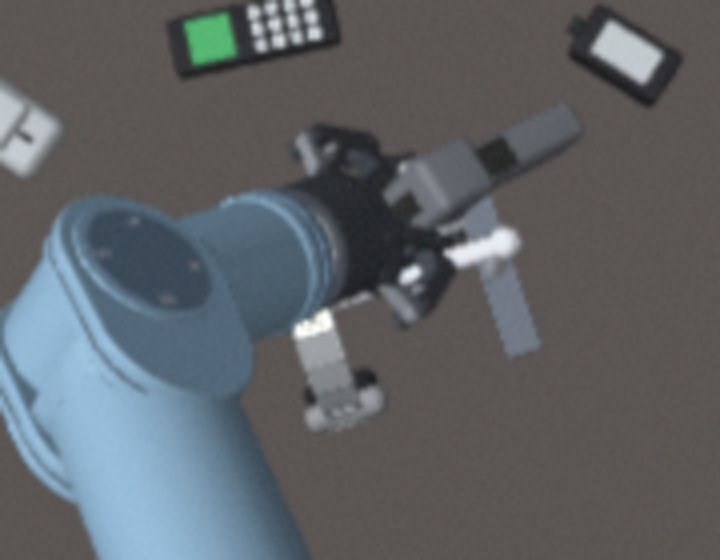

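```bash
python3 - <<'E'
from h import *
X=np.load('X.npy')
for nm in('w9','w11'):
    W,f=cloud(nm);N=np.load(nm+'.npz')['T']@X
    P=(np.c_[W.reshape(-1,3),np.ones(W[...,0].size)]@np.linalg.inv(N).T)[:,:3].reshape(W.shape)
    r=P[128:172,212:335].reshape(-1,3);r=r[(np.abs(r[:,2]-148)<8)]
    h=P[190:370,230:318].reshape(-1,3);h=h[np.abs(h[:,2]-146)<10]
    print(nm,'ring x',np.percentile(r[:,0],[1,99]),'y',np.percentile(r[:,1],[1,99]),'z',np.median(r[:,2]),'head z fit',np.polyfit(h[:,0],h[:,2],1),np.median(h[:,2]),'y',np.median(h[:,1]))
for nm in('w6','s6','s_aim','t11'):
    W,f=cloud(nm);m=(np.linalg.norm(W-np.array([516,-9,208]),axis=-1)<30)&(f.min(-1)>165)&(W[...,2]>200)
    w=W[m][:,:2]; print(nm,m.sum(),W[m].mean(0) if m.sum() else '', cv2.minAreaRect(w.astype(np.float32)) if m.sum()>10 else '')
s=ctrl.read_state();print(np.abs(s['qd']).max(),s['clock'])
E
```

```text
w9 ring x [-77.6151778  -62.08149396] y [-21.61541006  20.93714536] z 144.78878816279308 head z fit [6.73657076e-02 1.47416338e+02] 145.83506087677696 y -0.23837141707417686
w11 ring x [-77.53844999 -62.03392851] y [-21.23891124  21.31442621] z 144.29273180172055 head z fit [6.63682812e-02 1.46835592e+02] 145.2915211846854 y -0.011369702712215712
w6 1209 [518.92427873  -6.52717666 208.76254099] ((519.7365112304688, -7.746133804321289), (51.38978958129883, 31.134626388549805), 16.910770416259766)
s6 118 [517.27182212  -9.25064273 208.24112377] ((516.1238403320312, -10.162206649780273), (50.60390090942383, 31.88067626953125), 16.896020889282227)
s_aim 113 [517.62036729  -9.2086716  209.014292  ] ((515.4010620117188, -10.684440612792969), (50.84806823730469, 31.196937561035156), 17.258514404296875)
t11 41 [499.79565613 -16.09430642 209.51035836] ((498.89306640625, -15.896650314331055), (13.098225593566895, 28.39798927307129), 31.355024337768555)
0.0039646113935339 22.175
```

```bash
python3 - <<'E'
from h import *
for nm in('w7','w8'):
    W,f=cloud(nm);S=np.eye(4);S[:3,:3]=R.from_euler('z',-22.6,degrees=True).as_matrix();S[:3,3]=np.array([432.8,344.2,137])-S[:3,:3]@[-14,0,123]
    P=(np.c_[W.reshape(-1,3),np.ones(W[...,0].size)]@np.linalg.inv(S).T)[:,:3]
    h=P[(np.abs(P[:,2]-146)<10)&(np.abs(P[:,1])<14)&(P[:,0]>-53)&(P[:,0]<28)]
    r=P[(np.abs(P[:,2]-146)<10)&(np.abs(P[:,1])<20)&(P[:,0]>-76)&(P[:,0]<-63)]
    print(nm,len(h),np.polyfit(h[:,0],h[:,2],1),np.median(r[:,2]))
E
```

```text
w7 2435 [5.68531107e-02 1.47418867e+02] 145.19389775122403
w8 13573 [6.56998686e-02 1.47581216e+02] 145.05298745067847
```

```bash
python3 -c "
from h import *
s=ctrl.read_state();print(s['clock'],s['force'],s['grip_width'],abs(s['qd']).max());print(ctrl.hand_in())"
```

```text
22.175 [ 0.69600534 -0.48496558 -2.41948005] 0.45588846708944364 0.0039646113935339
the job is handed in; nothing more can be done
None
```

The job is handed in at 22.2 s. The smaller grey headphones hang on the bar with the label up and the gripper clear of them. The scanner is held still, nose-down, aimed at the label.

**Headphones:** the label measured about (517.5, −9.5, 208.4) mm, which is 2 to 3 mm off the bar's line, near its middle and 18 mm above its top. It read the same before and after the scanner was brought in.

**Scanner:** the jaws are at about 39 mm, the nose is 55° below level, and the window is 105 mm from the label. The computed sight line passes within 1 mm of the label's middle. With calibration and grip error, I expect a few mm in practice.

**Checks that disagreed:**
- **Label position:** the wrist camera, from higher up, put it about 3 mm further along y than the scene camera. That is within the 25 mm tolerance.
- **Head top:** it showed an apparent slope of about 4° in the wrist depth picture. The slope was already there while the scanner was docked, so I took it as a property of the camera or the shape, not a slip in the grip.
- **Top camera:** the arm partly hid the label at the end, so that view could not confirm it.

I saw no contact between the scanner and the rail or headphones in the last pictures. The arm went nowhere near the mouse, phone or adapter.

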